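# Step the dowelling jig's turret to the 10 mm bushing

## Robot

A 7-joint arm with a two-finger parallel gripper is mounted at the origin on the work surface. World frame = base frame: x ahead of the robot, y to its left, z up, the work surface at z = 0. Lengths are in mm, angles in rad, forces in N, time in s.
With the tool pointing down it reaches from about 400 to 875 mm from the base axis. Payload 4.4 kg.
Tool frame: the origin (TCP) lies at the very end of the fingers, on their centre line; the grasp point (between the pads) lies 19 mm behind it; z points along the fingers, y is the line along which they close (so a half turn about z gives the same grasp; the last joint's range is limited). The gripper opens to 85 mm and grips with 20 to 120 N. Pads are 22 mm wide; open, the fingers measure 114 mm over their backs; the gripper's body (76 mm by 85 mm) begins 54 mm behind the grasp point. The pads swing forward as they close: fully open they stand 13 mm farther back than shut.
Start: joints at [-1.209, 0.628, 0.038, 1.517, -0.027, 0.996, -0.02], TCP at [269.644, 591.447, 231.313] pointing down, gripper open.
Joint ranges: [-3.06, 3.06], [-0.37, 2.12], [-1.25, 1.32], [0.18, 2.47], [-1.1, 4.24], [0.23, 1.98], [-2.94, 2.94]. Speed limits (rad/s): [2.57, 2.57, 3.14, 3.14, 3.14, 3.14, 3.14].

## Interface

Orientations are given as [roll, pitch, yaw] about the fixed x, y, z axes, in that order (R = Rz(yaw) Ry(pitch) Rx(roll)).
In Python, from cell import read_state, get_image, camera_info, finish_job gives the robot as it stands.
- The arm moves only by the tool play_rows, never from a script. Its argument "deltas" is one flat list of numbers, 7 for each row, row after row: the shift along the tool's x, y, z in mm, then the turn, a rotation vector about the tool's x, y, z in rad, then the opening, from 0 (shut) to 1 (fully open). In form: [dx, dy, dz, ax, ay, az, grip, dx, dy, dz, ax, ay, az, grip, ...]. A call has 1 to 10 rows; each row is the pose to reach, as a shift and turn from the pose commanded when the call began, along the tool's axes at that moment; what a row does not reach only later rows make up. A row lasts 1/8 s, in which the tool goes at most 62.5 mm and 10.7 degrees, less where a joint would pass 70% of its speed; a pose out of reach is approached as far as the arm can. A call with a gripper value outside its range is refused whole. The fingers move at their own pace and stop on an object; the grip force is fixed at half the most. Time passes only in rows, so rows that repeat a pose let the fingers close. It gives the time, the measured TCP pose, the force, the opening and the grip force at its end, in the units of the state.
- read_state(): the state, without advancing time (a new reading comes with each control period).
- get_image(name): name is "scene" or "top"; returns the picture (384x512x3 uint8, red, green, blue); there is no depth.
- camera_info(name): a dict with "fx", "fy", "cx", "cy" (pixels), "T" (4x4, takes a point from camera to world coordinates). Camera axes: x right, y down, z forward; pixel columns grow to the right and rows downward; lengths in mm; the calibration is good to about 2 mm. A picture is of the moment at which its call begins. camera_info takes no time and is no camera call.
- finish_job(): hands the job in; it is judged then, once.
The state is a dict: "clock": time; "qpos": joint angles; "qd": joint speeds; "tau": joint torques, N m; "eef_pos": TCP position; "tool_rot": TCP orientation; "force": force on the tool from outside, world axes, zero at the start; "torque": the same for the moment, N m; "width": finger opening in mm; "gripper_force": force on a finger pad.
Only numpy, scipy, OpenCV 4.12 (cv2) and the standard library are available. Lean on these libraries where they do the work, as an engineer would, in place of code of your own. Each camera call takes 0.05 s, during which the arm holds its last target. There are 200 camera calls.

## Task

The stile in the vise is to be drilled for 10 mm dowels. Push the thumb tab of the dowelling jig's turret round with your fingertips until the 10 mm bushing (the second largest of the five) has clicked in at the index finger over the stile, and then take your hand away. Push gently, without pinching or straining the tab, and leave the glue bottle, dowel box, mallet and frame where they are.

Things in the scene. Friction and masses are not known exactly. Their poses are not given: they have to be found in the camera images.
- vise: Fixed wooden bench vise with two handwheels (chops 360 mm long, 60 mm high) holding a brown door stile on edge (34 mm thick, 430 mm long, top 90 mm above the bench); a dowelling jig is clamped on the stile's middle. Origin on the bench under the stile's centre; y along the stile, z up, x across it. The handwheels (tops 86 mm up) are on the -x side, towards the robot.
- index_tip (a point): Point of the jig's fixed index finger, a small aluminium point 12 mm wide, top 107 mm above the bench, over the far edge of the stile: 18 mm from the vise's origin along its +x. The bushing nearest to it is the one in use. No fixed part but the turret stands higher than 107 mm.
- turret_hub (a point): On the turret's vertical axis at the disc's top face, 111 mm above the bench, 25 mm to the -x side of the vise's origin; axes as the vise's. Steel disc, 74 mm across, with five dark drill bushings (bores 5, 6, 8, 10, 12 mm) 8 mm proud, 60 degrees apart on a 25 mm radius; the tab takes the sixth place. Clockwise from above, starting at the tab: 5, 6, 8, 10, 12 mm.
- turret_turn (a joint): Turret angle, rad, + anticlockwise from above. Clicks at -2.094, -1.047, 0, 1.047, 2.094 put the 5, 6, 8, 10, 12 mm bushing at the index; end stops +-2.23. The tab's direction from above is the vise's yaw + pi + this value. It starts at (or drops at once into) the 5, 6 or 8 mm click. About 3 N on the tab leaves a click; past half-way the detent draws it on to the next; let go nearer a click it returns there.
- bushing_10 (a point): Centre of the top of the 10 mm bushing, 119 mm above the bench. When it is clicked in at the index it stands right above the stile's centre line, 25 mm from the turret's axis towards the index finger; the tab then points 60 degrees anticlockwise (from above) of the vise's -x direction.
- turret: The turret with its one steel thumb tab. Origin on its axis, 99 mm above the bench; its -x axis points out along the tab, z up. The tab's flat arm 14 mm wide reaches to 65 mm from the axis, its top 109 mm above the bench. On it stands the upright thumb piece to push against: 9 mm thick, 45 to 65 mm from the axis, 109 to 137 mm above the bench. Its sides face the turret's +y and -y.
- tab_top (a point): Centre of the top edge of the upright thumb piece, 55 mm from the turret's axis, 137 mm above the bench.
- glue: Bystander: loose white glue bottle, 58 mm across, 150 mm tall, upright on the bench beyond the vise; origin under its centre.
- dowel_box: Bystander: loose open wooden box of dowels, 90 x 120 x 35 mm, on the bench beyond the vise; origin under its centre.
- mallet: Bystander: loose wooden mallet lying to the left of the vise, handle along its -x, 330 mm long, head 130 mm wide and 55 mm high; origin on the bench under the handle near the head.
- frame: Bystander: loose small wooden frame lying flat to the right of the vise, 210 x 160 x 22 mm; origin under its centre.

How it is judged (in metres and radians):
At the end, for the whole second after the job is handed in: The turret rests at the 10 mm click (1.047 rad, within 0.07 rad), not turning, and the glue bottle, dowel box, mallet and frame are within 20 mm of where they stood (value of joint turret_turn between 0.977 and 1.117 rad and velocity of joint turret_turn between -0.05 and 0.05 rad/s and distance of each of glue, dowel_box, mallet, frame from where it was at the start of the episode below 0.02 m); the robot touches nothing.
It fails at once if the tab was pinched or strained (more than 25 N from the fingers) (contact force between the fingers and turret above 25 N).
It fails at once if the turret was knocked by the arm instead of the fingers (contact force between the arm and turret above 5 N).
It fails at once if a bystander (glue bottle, dowel box, mallet or frame) was moved or lifted (20 mm) (distance of any of glue, dowel_box, mallet, frame from where it was at the start of the episode above 0.02 m).
It also fails if it takes over 42 s, if anything falls off the work surface, if the arm or the gripper's body presses on something with over 40 N, if the wrist force passes 120 N, or if a joint passes its speed limit or range.

## Working session

There is one attempt and no reset: what is moved stays moved. The work goes in short steps, Python scripts to look and compute and a tool call to move; the robot and the scene stay as the last step left them, time stands still between calls to the robot, and variables do not carry over. Pictures are saved under pics/ and viewed, at most 10 in all, crops included, and the job is handed in when it is done.

Besides the shell and the picture viewer there is one more tool, called in YAML: its name, and indented under it one key for each argument. play_rows: Moves the arm, as the interface text tells. Its arguments: {"type":"object","properties":{"deltas":{"type":"array"}},"required":["deltas"]}

```bash
mkdir -p pics; python3 - <<'E'
from cell import *
import cv2,numpy as np
np.set_printoptions(precision=4,suppress=True)
s=read_state();print(s['clock'],s['eef_pos'],s['tool_rot'],s['width'])
for n in("top","scene"):
    cv2.imwrite(f"pics/{n}0.png",get_image(n)[:,:,::-1]);c=camera_info(n);print(n,c['fx'],c['fy'],c['cx'],c['cy']);print(c['T'])
E
```

```text
0.0 [269.3544 590.869  230.4017] [-3.1397  0.      2.7138] 85.52897783684853
top 387.2922698421419 387.2922698421419 257.01151236780385 191.9523858836219
[[  -0.0096   -0.9956    0.0929  458.6355]
 [  -0.9999    0.0086   -0.0106   48.3532]
 [   0.0097   -0.0929   -0.9956 1158.4394]
 [   0.        0.        0.        1.    ]]
scene 379.50624004920275 379.50624004920275 256.9557203487799 184.33014883609056
[[  -0.6866    0.4797   -0.5464 1236.8809]
 [   0.727     0.4615   -0.5084  668.8295]
 [   0.0083   -0.7463   -0.6656  942.0444]
 [   0.        0.        0.        1.    ]]
```

View pics/top0.png

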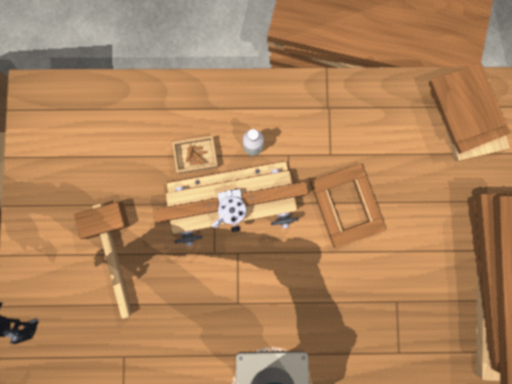

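View pics/scene0.png

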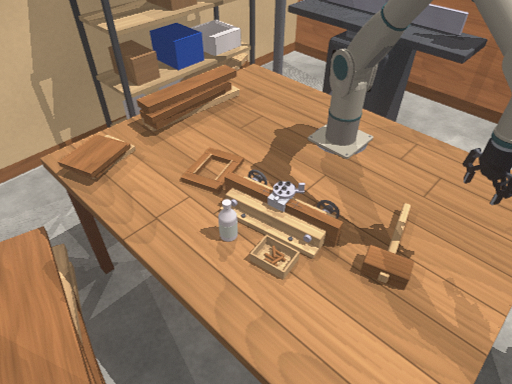

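The top view has the turret at about (232,209) and the stile running from (155,214) to (307,187). The scene view has the turret at about (285,190). I'll enlarge both.

```bash
python3 - <<'E'
import cv2,numpy as np
a=cv2.imread("pics/top0.png")[180:240,200:270];b=cv2.imread("pics/scene0.png")[165:225,250:320]
r=lambda i:cv2.resize(i,None,fx=5.7,fy=8.5*0+5.7,interpolation=cv2.INTER_CUBIC)
cv2.imwrite("pics/crop0.png",np.hstack([r(a),r(b)]))
E
```

```text
(no output)
```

View pics/crop0.png

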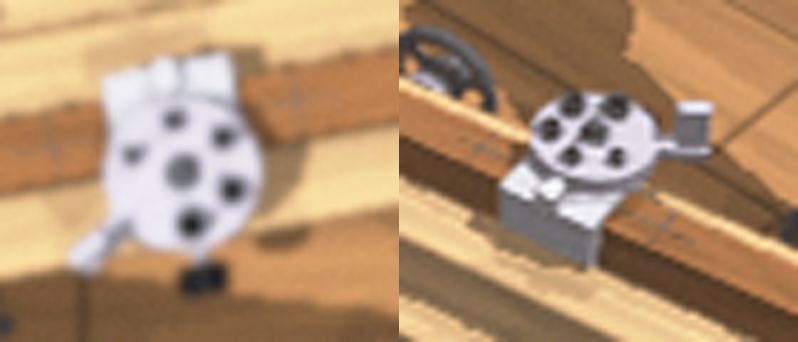

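```bash
cat > h.py <<'E'
from cell import *
import cv2,numpy as np
np.set_printoptions(precision=3,suppress=True)
def ray(n,u,v):
    c=camera_info(n);T=np.array(c['T']);d=T[:3,:3]@[(u-c['cx'])/c['fx'],(v-c['cy'])/c['fy'],1];return T[:3,3],d
def plane(n,u,v,z):
    o,d=ray(n,u,v);return o+d*(z-o[2])/d[2]
ct=lambda x,y:("top",200+(x+.5)/5.7-.5,180+(y+.5)/5.7-.5)
cs=lambda x,y:("scene",250+(x-399+.5)/5.7-.5,165+(y+.5)/5.7-.5)
E
python3 - <<'E'
from h import *
h=plane(*ct(183,172),111);h2=plane(*cs(595,132),111);print(h,h2)
b=np.array([plane(*ct(*p),119) for p in[(133,153),(174,120),(223,137),(232,187),(191,222)]])[:,:2]
# bushing order 5,6,8,10,12 at tabangle-60k ; fit centre+angle
k=np.arange(1,6)*-np.pi/3
z=b[:,0]+1j*b[:,1];A=np.c_[np.exp(1j*k),np.ones(5)];s=np.linalg.lstsq(A,z,rcond=None)[0]
print("centre",s[1],"r",abs(s[0]),"tab deg",np.degrees(np.angle(s[0])))
b=np.array([plane(*cs(*p),119) for p in[(616,157),(571,157),(549,130),(572,106),(617,107)]])[:,:2]
z=b[:,0]+1j*b[:,1];s=np.linalg.lstsq(A,z,rcond=None)[0]
print("scene centre",s[1],"r",abs(s[0]),"tab deg",np.degrees(np.angle(s[0])))
t=plane(*ct(85,255),137);print(t,t-h,np.degrees(np.arctan2(*(t-h)[[1,0]])))
t=plane(*cs(694,106),137);print(t,np.degrees(np.arctan2(*(t-h2)[[1,0]])),np.linalg.norm((t-h2)[:2]))
# stile direction from mask line at top z=90
p=plane("top",155,214,90);q=plane("top",307,187,90);print("yaw",np.degrees(np.arctan2(*(p-q)[[1,0]]))-90)
E
```

```text
[508.568 106.109 111.   ] [505.72  108.987 111.   ]
centre (508.9007198050312+105.8531295044728j) r 24.538171641807146 tab deg 129.77553650825675
scene centre (512.888885723006+113.6091127629572j) r 24.956473554541525 tab deg 130.56472574416125
[469.505 149.924 137.   ] [-39.063  43.816  26.   ] 131.71828477321483
[473.398 152.545 137.   ] 126.57685259412557 54.240887469863374
yaw 9.60092681369035
```

```bash
cat >> h.py <<'E'
from scipy.spatial.transform import Rotation as R
H=np.array([508.5,107.5])
def pose(th,off,z,r=57,hub=H):
    a=np.radians(th);u=np.array([np.cos(a),np.sin(a)]);t=np.array([-u[1],u[0]])
    return np.r_[hub+r*u-off*t,z],R.from_euler('xyz',[np.pi,0,a-np.pi/2])
def rows(targets,ref=None):
    s=read_state();p0,R0=ref or (np.array(s['eef_pos']),R.from_euler('xyz',s['tool_rot']))
    for p,r in targets: print(np.r_[R0.inv().apply(p-p0).round(1),(R0.inv()*r).as_rotvec().round(3)].tolist())
E
python3 - <<'E'
from h import *
rows([pose(130,45,200),pose(130,45,123)])
E
```

```text
[-386.0, -275.5, 31.0, -0.001, 0.002, 2.016]
[-386.0, -275.3, 108.0, -0.001, 0.002, 2.016]
```

play_rows:
  deltas: [-39,-28,0,0,0,0.18,0,-78,-55,0,0,0,0.36,0,-120,-85,5,0,0,0.54,0,-165,-118,10,0,0,0.72,0,-210,-150,15,0,0,0.9,0,-255,-182,20,0,0,1.08,0,-300,-214,25,0,0,1.26,0,-335,-239,28,0,0,1.44,0,-365,-260,31,0,0,1.62,0,-386,-275.5,31,0,0,1.8,0]

```text
clock: 1.35
eef_pos: [507.0, 178.6, 199.9]
tool_rot: [3.142, 0.001, 0.906]
force: [-1.4, 0.3, 0.2]
width: 0.3
gripper_force: 0.0
```

```bash
python3 - <<'E'
from h import *
s=read_state();print(s['clock'],s['eef_pos'],s['tool_rot'],s['width'],s['force'],s['qpos'])
rows([pose(130,45,140),pose(130,45,123)])
E
```

```text
1.35 [507.034 178.615 199.949] [3.142 0.001 0.906] 0.27675584669011505 [-1.401  0.328  0.215] [-0.739  0.56   0.528  1.876 -0.378  0.807 -0.676]
[0.8, -1.5, 59.9, 0.0, 0.001, 0.208]
[0.8, -1.5, 76.9, 0.0, 0.001, 0.208]
```

play_rows:
  deltas: [1,-1.5,20,0,0,0.1,0,1,-1.5,40,0,0,0.2,0,1,-1.5,60,0,0,0.208,0,1,-1.5,70,0,0,0.208,0,1,-1.5,77,0,0,0.208,0,1,-1.5,77,0,0,0.208,0]

```text
clock: 2.1
eef_pos: [506.0, 182.3, 123.2]
tool_rot: [-3.141, 0.0, 0.706]
force: [0.2, 0.2, -0.4]
width: 0.2
gripper_force: 0.0
```

```bash
python3 - <<'E'
from h import *
s=read_state();print(s['clock'],s['eef_pos'],s['tool_rot'],s['force'])
a=get_image("top")[170:250,195:275,::-1];b=get_image("scene")[145:225,250:330,::-1]
r=lambda i:cv2.resize(i,None,fx=5,fy=5,interpolation=cv2.INTER_CUBIC)
cv2.imwrite("pics/c1.png",np.hstack([r(a),r(b)]))
rows([pose(t,14.5,123) for t in(130,)]) 
E
```

```text
2.1 [505.952 182.292 123.215] [-3.141  0.     0.706] [ 0.243  0.179 -0.418]
[-32.0, 1.5, 0.8, 0.0, -0.001, 0.008]
```

View pics/c1.png

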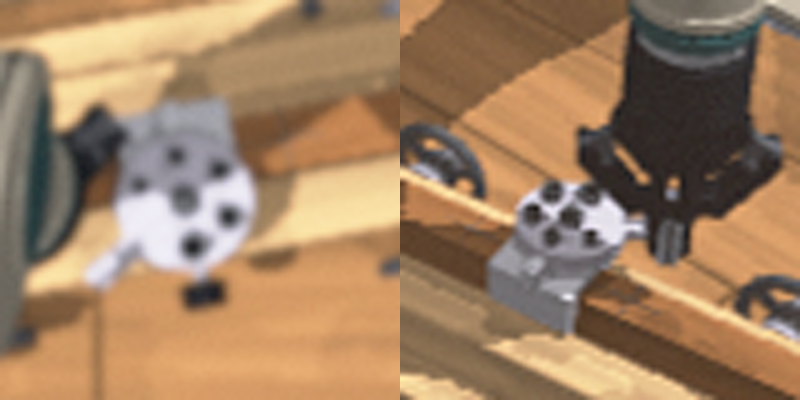

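The turret is still at the 6 mm click, so the tab points to about 130°, lower left of the hub. The shut fingers sit about 30 mm behind the tab. Next I'll close the gap and push anticlockwise.

```bash
python3 - <<'E'
from h import *
rows([pose(130,o,123) for o in(37,29,23,19,16)]+[pose(t,15.5,123) for t in(133,136,140,144,148)])
E
```

```text
[-9.5, 1.7, 0.8, 0.0, -0.001, 0.008]
[-17.5, 1.6, 0.8, 0.0, -0.001, 0.008]
[-23.5, 1.5, 0.8, 0.0, -0.001, 0.008]
[-27.5, 1.5, 0.8, 0.0, -0.001, 0.008]
[-30.5, 1.5, 0.8, 0.0, -0.001, 0.008]
[-34.0, 0.7, 0.8, 0.0, -0.001, -0.045]
[-37.1, 0.1, 0.8, 0.0, -0.001, -0.097]
[-41.1, -0.4, 0.7, 0.0, -0.001, -0.167]
[-45.3, -0.7, 0.7, 0.0, -0.001, -0.237]
[-49.4, -0.6, 0.7, 0.0, -0.001, -0.307]
```

play_rows:
  deltas: [-9.5,1.5,0.5,0,0,0,0,-17.5,1.5,0.5,0,0,0,0,-23.5,1.5,0.5,0,0,0,0,-27.5,1.5,0.5,0,0,0,0,-30.5,1.5,0.5,0,0,0,0,-34,0.7,0.5,0,0,-0.045,0,-37,0,0.5,0,0,-0.1,0]

```text
clock: 3.08
eef_pos: [480.7, 160.6, 123.3]
tool_rot: [3.139, -0.006, 0.81]
force: [1.6, 2.2, 0.3]
width: 0.3
gripper_force: 1.0
```

```bash
python3 - <<'E'
from h import *
s=read_state();print(s['clock'],s['eef_pos'],s['tool_rot'],s['force'])
rows([pose(t,15.5,123) for t in(140,143,146,149,152,155,158,162,166,170)])
E
```

```text
3.075 [480.739 160.615 123.336] [ 3.139 -0.006  0.81 ] [1.639 2.243 0.305]
[-7.4, -1.1, 0.3, 0.003, -0.006, -0.062]
[-10.5, -1.7, 0.3, 0.003, -0.006, -0.115]
[-13.5, -2.1, 0.2, 0.003, -0.006, -0.167]
[-16.6, -2.3, 0.2, 0.003, -0.006, -0.219]
[-19.7, -2.3, 0.2, 0.003, -0.006, -0.272]
[-22.8, -2.2, 0.2, 0.004, -0.006, -0.324]
[-25.9, -2.0, 0.2, 0.004, -0.005, -0.376]
[-30.0, -1.4, 0.2, 0.004, -0.005, -0.446]
[-34.0, -0.5, 0.1, 0.004, -0.005, -0.516]
[-38.0, 0.7, 0.1, 0.004, -0.005, -0.586]
```

```bash
python3 - <<'E'
from h import *
rows([pose(t,15.5,123) for t in(139,142,145,149,153,157,161,165,169,173)],pose(136,15.5,123))
E
```

```text
[-3.0, -0.7, -0.0, 0.0, 0.0, -0.052]
[-6.0, -1.3, -0.0, -0.0, 0.0, -0.105]
[-9.1, -1.7, -0.0, -0.0, 0.0, -0.157]
[-13.2, -2.0, -0.0, -0.0, 0.0, -0.227]
[-17.3, -2.0, -0.0, 0.0, 0.0, -0.297]
[-21.5, -1.8, -0.0, -0.0, 0.0, -0.367]
[-25.5, -1.2, -0.0, -0.0, 0.0, -0.436]
[-29.6, -0.4, -0.0, 0.0, 0.0, -0.506]
[-33.5, 0.8, 0.0, 0.0, 0.0, -0.576]
[-37.4, 2.1, 0.0, 0.0, 0.0, -0.646]
```

play_rows:
  deltas: [-3,-0.7,0,0,0,-0.05,0,-6,-1.3,0,0,0,-0.105,0,-9,-1.7,0,0,0,-0.157,0,-13.2,-2,0,0,0,-0.227,0]

```text
clock: 3.58
eef_pos: [468.0, 151.0, 123.1]
tool_rot: [3.14, -0.002, 1.037]
force: [1.2, 1.8, 0.3]
width: -0.3
gripper_force: 1.0
```

```bash
python3 - <<'E'
from h import *
s=read_state();p,q=pose(149,15.5,123);print(s['clock'],s['force'],q.inv().apply(np.array(s['eef_pos'])-p))
rows([pose(t,15.5,123) for t in(153,157,161,165,169,173,177,181,185,189)],pose(149,15.5,123))
E
```

```text
3.575 [1.155 1.782 0.251] [ 0.943 -0.073 -0.139]
[-4.0, -0.9, -0.0, 0.0, 0.0, -0.07]
[-8.1, -1.6, -0.0, -0.0, 0.0, -0.14]
[-12.2, -2.0, -0.0, 0.0, 0.0, -0.209]
[-16.3, -2.1, -0.0, 0.0, 0.0, -0.279]
[-20.4, -1.9, -0.0, 0.0, 0.0, -0.349]
[-24.5, -1.4, -0.0, 0.0, 0.0, -0.419]
[-28.6, -0.6, -0.0, 0.0, 0.0, -0.489]
[-32.6, 0.4, 0.0, 0.0, 0.0, -0.559]
[-36.5, 1.8, 0.0, 0.0, 0.0, -0.628]
[-40.3, 3.4, 0.0, 0.0, 0.0, -0.698]
```

Forces are gentle and tracking is good, so I'll keep sweeping to a tab angle of 189°, near the 8 mm click.

play_rows:
  deltas: [-4,-0.9,0,0,0,-0.07,0,-8.1,-1.6,0,0,0,-0.14,0,-12.2,-2,0,0,0,-0.21,0,-16.3,-2.1,0,0,0,-0.28,0,-20.4,-1.9,0,0,0,-0.35,0,-24.5,-1.4,0,0,0,-0.42,0,-28.6,-0.6,0,0,0,-0.49,0,-32.6,0.4,0,0,0,-0.56,0,-36.5,1.8,0,0,0,-0.63,0,-40.3,3.4,0,0,0,-0.7,0]

```text
clock: 4.82
eef_pos: [449.3, 113.6, 122.8]
tool_rot: [-3.141, 0.0, 1.737]
force: [0.0, -0.4, -0.2]
width: -0.2
gripper_force: 0.0
```

```bash
python3 - <<'E'
from h import *
s=read_state();p,q=pose(189,15.5,123);print(s['clock'],s['force'],q.inv().apply(np.array(s['eef_pos'])-p),s['qpos'])
a=get_image("top")[170:250,195:275,::-1];b=get_image("scene")[145:225,250:330,::-1]
r=lambda i:cv2.resize(i,None,fx=5,fy=5,interpolation=cv2.INTER_CUBIC)
cv2.imwrite("pics/c2.png",np.hstack([r(a),r(b)]))
E
```

```text
4.825 [ 0.03  -0.446 -0.189] [-0.236 -0.481  0.201] [-0.431  0.554  0.177  2.131 -0.205  0.472  0.068]
```

View pics/c2.png

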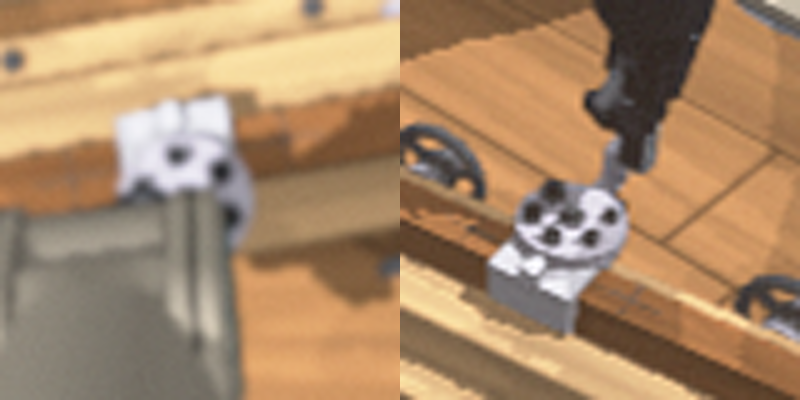

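The tab now points towards the robot and shows at about (615,160) in the right half. It is at the 8 mm click, the fingers are right behind it and the force is about zero. I'll repeat the 40° sweep to 229°.

play_rows:
  deltas: [-4,-0.9,0,0,0,-0.07,0,-8.1,-1.6,0,0,0,-0.14,0,-12.2,-2,0,0,0,-0.21,0,-16.3,-2.1,0,0,0,-0.28,0,-20.4,-1.9,0,0,0,-0.35,0,-24.5,-1.4,0,0,0,-0.42,0,-28.6,-0.6,0,0,0,-0.49,0,-32.6,0.4,0,0,0,-0.56,0,-36.5,1.8,0,0,0,-0.63,0,-40.3,3.4,0,0,0,-0.7,0]

```text
clock: 6.18
eef_pos: [459.3, 74.6, 122.8]
tool_rot: [-3.141, -0.0, 2.435]
force: [0.6, 0.6, 0.5]
width: 0.0
gripper_force: 0.0
```

```bash
python3 - <<'E'
from h import *
s=read_state();p,q=pose(229,15.5,123);print(s['clock'],s['force'],q.inv().apply(np.array(s['eef_pos'])-p),s['qpos'])
rows([pose(t,15.5,123) for t in(233,237,241,244)]+[pose(244,o,123) for o in (20,35,55)]+[pose(244,55,z) for z in(160,200,230)],pose(229,15.5,123))
E
```

```text
6.175 [0.604 0.554 0.533] [ 0.014 -0.092  0.242] [-0.201  0.548 -0.029  2.123  0.034  0.471  0.608]
[-4.0, -0.9, -0.0, -0.0, 0.0, -0.07]
[-8.1, -1.6, -0.0, 0.0, 0.0, -0.14]
[-12.2, -2.0, -0.0, 0.0, 0.0, -0.209]
[-15.3, -2.1, -0.0, 0.0, 0.0, -0.262]
[-10.9, -3.2, -0.0, 0.0, 0.0, -0.262]
[3.6, -7.1, -0.0, 0.0, 0.0, -0.262]
[22.9, -12.3, -0.0, 0.0, 0.0, -0.262]
[22.9, -12.3, -37.0, 0.0, 0.0, -0.262]
[22.9, -12.3, -77.0, 0.0, 0.0, -0.262]
[22.9, -12.3, -107.0, 0.0, 0.0, -0.262]
```

play_rows:
  deltas: [-4,-0.9,0,0,0,-0.07,0,-8.1,-1.6,0,0,0,-0.14,0,-12.2,-2,0,0,0,-0.21,0,-15.3,-2.1,0,0,0,-0.26,0,-15.3,-2.1,0,0,0,-0.26,0,-11,-3.2,0,0,0,-0.26,0,3.6,-7,0,0,0,-0.26,0,23,-12,0,0,0,-0.26,0,23,-12,-40,0,0,-0.26,0,23,-12,-90,0,0,-0.26,0]

```text
clock: 7.42
eef_pos: [431.7, 81.1, 213.0]
tool_rot: [-3.139, -0.003, 2.694]
force: [0.4, -1.1, -0.1]
width: 0.2
gripper_force: 0.0
```

```bash
python3 - <<'E'
from h import *
s=read_state();print(s['clock'],s['force'],s['eef_pos'])
# clear away towards +y, raised: target
R0=R.from_euler('xyz',s['tool_rot']);print(R0.inv().apply([-20,200,40]))
E
```

```text
7.425 [ 0.445 -1.098 -0.137] [431.701  81.108 213.006]
[104.689 171.571 -40.043]
```

play_rows:
  deltas: [20,34,-20,0,0,0,0,42,68,-40,0,0,0,0,63,103,-40,0,0,0,0,84,137,-40,0,0,0,0,105,171,-40,0,0,0,0,105,171,-40,0,0,0,0]

```text
clock: 8.18
eef_pos: [411.2, 283.9, 252.5]
tool_rot: [3.141, -0.002, 2.699]
force: [0.2, -0.9, 0.4]
width: -0.4
gripper_force: 0.0
```

```bash
python3 - <<'E'
from h import *
s=read_state();print(s['clock'],s['force'],s['eef_pos'])
A=get_image("top")[:,:,::-1];a=A[170:250,195:275];b=get_image("scene")[145:225,250:330,::-1]
r=lambda i:cv2.resize(i,None,fx=5,fy=5,interpolation=cv2.INTER_CUBIC)
cv2.imwrite("pics/c3.png",np.hstack([r(a),r(b)]));cv2.imwrite("pics/top3.png",A)
E
```

```text
8.175 [ 0.225 -0.881  0.435] [411.191 283.871 252.549]
```

View pics/c3.png

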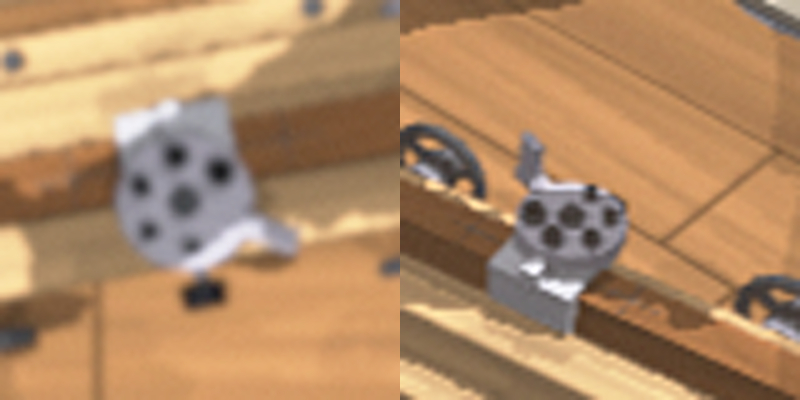

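The tab now points lower right, at about (285,240) in the left half. The second-largest bushing is at the index, at (176,155), with the largest next clockwise. I'll check the angle before handing in.

```bash
python3 - <<'E'
from h import *
c=lambda x,y:("top",195+(x+.5)/5-.5,170+(y+.5)/5-.5)
b=np.array([plane(*c(*p),119) for p in[(191,244),(148,231),(140,186),(176,155),(220,171)]])[:,:2]
k=np.arange(1,6)*-np.pi/3
z=b@[1,1j];s=np.linalg.lstsq(np.c_[np.exp(1j*k),np.ones(5)],z,rcond=None)[0]
print(s[1],abs(s[0]),"tab deg",np.degrees(np.angle(s[0]))%360)
d=np.abs(cv2.imread("pics/top0.png").astype(int)-cv2.imread("pics/top3.png")).sum(2)>120
for n,(x0,x1,y0,y1) in dict(glue=(240,266,127,156),box=(170,220,135,175),mallet=(75,132,198,320),frame=(310,388,160,248)).items(): print(n,d[y0:y1,x0:x1].mean())
E
```

```text
(508.395097259107+106.63776478648482j) 24.659342054355097 tab deg 249.75463705669137
glue 0.0
box 0.0
mallet 0.21627840092033362
frame 0.36509324009324007
```

The turret has turned 129.8° → 249.8°, which is exactly two clicks to the 10 mm one. The arm passed well above the mallet and never went near the frame, so the picture changes there are its moving shadow.

```bash
python3 -c "from cell import *; print(finish_job())"
```

```text
the job is handed in; nothing more can be done
None
```

The turret is clicked in with the 10 mm bushing at the index finger (the tab measured 120° round from its start), wrist-force readings between moves stayed under 3 N, the hand is clear, and the job was handed in at about 8 s; the mallet and frame were not re-measured because the picture changes there looked like the arm's shadow.

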